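# Find the rocking cover of the settling trap and open it

### The arm

A 7-joint arm with a two-finger parallel gripper is mounted at the origin on a cart in front of the work surface, level with it; the furniture and walls round the work are solid. World frame = base frame: x ahead of the robot, y to its left, z up, the work surface at z = 0. Lengths are in mm, angles in rad, forces in N, time in s.
With the tool pointing down it reaches from about 425 to 975 mm from the base axis. Payload 16.7 kg.
Tool frame: the origin (TCP) lies on the centre line of the jaws, within the pads' length; the fingertips stand 17 mm ahead of it and the grasp point (between the pads) lies 2 mm behind it (arm.nose_length is the distance from the TCP to the fingertips, in mm); z points along the fingers, y is the direction in which the jaws open and shut (so a half turn about z gives the same grasp; the last joint's range is limited). The gripper opens to 85 mm and grips with 20 to 120 N. Pads are 22 mm wide; open, the fingers measure 114 mm over their backs; the gripper's body (76 mm by 85 mm) begins 54 mm behind the grasp point. The pads swing forward as they close: fully open they stand 13 mm farther back than shut.
Start: joints at [-1.335, 0.426, 0.074, 1.606, -0.034, 1.111, -0.067], TCP at [254.005, 625.347, 248.302] pointing down, gripper open.
Joint ranges: [-2.85, 2.85], [-0.5, 2.14], [-1.23, 1.37], [0.21, 2.46], [-1.02, 4.16], [0.16, 2.05], [-2.73, 2.73]. Speed limits (rad/s): [1.89, 1.89, 2.39, 2.39, 3.01, 3.01, 3.01].

### API

Orientations are given as a unit quaternion [x, y, z, w].
In Python, from station import arm gives the robot as it stands.
- The arm moves only by the tool arm_command, never from a script. Its argument "increments" is a list of rows, each a list of 7 numbers: the turn, a rotation vector about the tool's x, y, z in rad, then the shift along the tool's x, y, z in mm, then the opening, from 0 (shut) to 1 (fully open). A call has 1 to 20 rows; each row shifts and turns the commanded pose from where the row before left it, along the tool's axes as they then stand; what a row does not reach is not made up. A row lasts 1/8 s, in which the tool goes at most 62.5 mm and 10.7 degrees, less where a joint would pass 70% of its speed; a pose out of reach is approached as far as the arm can. A call is refused whole if a number of a shift passes 62.5 or a number of a turn 0.188, either way. A call with a gripper value outside its range is refused whole. The fingers move at their own pace and stop on an object; "newtons" is the grip in N (left out, the last holds). Time passes only in rows, so rows that do not move let the fingers close. It gives the time, the measured TCP pose, the force and the opening at its end, in the units of the state.
- arm.get_state(): the state, without advancing time (a new reading comes with each control period).
- arm.snapshot(name): name is "side" or "top" or "wrist"; returns a dict with "color" (400x640x3 uint8, red, green, blue), "intrinsics" (3x3 intrinsics, pixels), "k1" (the pictures are not rectified: a ray, as slopes to the right and down, at radius r is drawn at 1 + k1 r^2 times it, then the intrinsics apply), "view" (4x4, takes a point from world to camera coordinates). Camera axes: x right, y down, z forward; pixel columns grow to the right and rows downward; lengths in mm; the calibration is good to about 2 mm. A picture is of the moment at which its call begins. There is no depth.
- arm.close_job(): hands the job in, once; it reports no verdict.
The state is a dict: "clock": time; "qpos": joint angles; "joint_velocities": joint speeds; "joint_efforts": joint torques, N m; "ee_pos": TCP position; "tool_rot": TCP orientation; "force": force on the tool from outside, world axes, zero at the start; "wrist_torque": the same for the moment, N m; "opening": opening from 0.0 (shut) to 1.0 (fully open).
Only numpy, scipy, OpenCV 4.12 (cv2) and the standard library are available. Lean on these libraries where they do the work, as an engineer would, in place of code of your own. Each camera call takes 0.05 s, during which the arm holds its last target.

### The job

Three of the four covers in the top of the settling-trap box are bedded tight and one is the inspection hatch: press the covers on their black thumb pads to find the one that rocks, then push its raised far edge over towards the robot until the cover stands open, nearly upright against its stop. Only touch, press and push with the fingertips; leave the loose things lying where they are, and finish with the hand clear.

Things in the scene. Friction and masses are not known exactly. Their poses are not given: they have to be found in the camera images.
- trap_box: fixed grey steel box, 155 (x) by 324 (y) by 78 mm high; four identical aluminium covers in a row along y lie flush in its top. Origin: underside, below the middle of the row; x from the near (robot) side to the far side, y left along the row, z up; turned up to 15 degrees. 20 mm rails near and far, 4 mm partitions between covers. An 80 mm side shelf of equal height on its left end holds two loose things.
- cover_1 (a joint): leftmost (y = +114 mm in the box's frame) cover, 110 (x) by 70 (y) by 8 mm, pivoted about y at its middle (box frame x = 0, z = 74 mm). rad: 0 shut (start), grows as the near edge sinks and the far edge rises; stop at 1.4. Three covers lie on hidden packing and give under 0.04 when pressed; one, unseen and different each run, turns with about 1 N on its pad and stays where left. The far edge cannot sink.
- cover_1_pad (a point): middle of the black round thumb pad (22 mm across, flat) on top of the leftmost (y = +114 mm in the box's frame) cover, 36 mm to the near side of its pivot pin; moves with the cover.
- cover_1_far (a point): middle of the far edge of the leftmost (y = +114 mm in the box's frame) cover, on its top face, 55 mm beyond its pivot pin; moves with the cover.
- cover_2 (a joint): second from the left (y = +38 mm) cover, 110 (x) by 70 (y) by 8 mm, pivoted about y at its middle (box frame x = 0, z = 74 mm). rad: 0 shut (start), grows as the near edge sinks and the far edge rises; stop at 1.4. Three covers lie on hidden packing and give under 0.04 when pressed; one, unseen and different each run, turns with about 1 N on its pad and stays where left. The far edge cannot sink.
- cover_2_pad (a point): middle of the black round thumb pad (22 mm across, flat) on top of the second from the left (y = +38 mm) cover, 36 mm to the near side of its pivot pin; moves with the cover.
- cover_2_far (a point): middle of the far edge of the second from the left (y = +38 mm) cover, on its top face, 55 mm beyond its pivot pin; moves with the cover.
- cover_3 (a joint): third from the left (y = -38 mm) cover, 110 (x) by 70 (y) by 8 mm, pivoted about y at its middle (box frame x = 0, z = 74 mm). rad: 0 shut (start), grows as the near edge sinks and the far edge rises; stop at 1.4. Three covers lie on hidden packing and give under 0.04 when pressed; one, unseen and different each run, turns with about 1 N on its pad and stays where left. The far edge cannot sink.
- cover_3_pad (a point): middle of the black round thumb pad (22 mm across, flat) on top of the third from the left (y = -38 mm) cover, 36 mm to the near side of its pivot pin; moves with the cover.
- cover_3_far (a point): middle of the far edge of the third from the left (y = -38 mm) cover, on its top face, 55 mm beyond its pivot pin; moves with the cover.
- cover_4 (a joint): rightmost (y = -114 mm) cover, 110 (x) by 70 (y) by 8 mm, pivoted about y at its middle (box frame x = 0, z = 74 mm). rad: 0 shut (start), grows as the near edge sinks and the far edge rises; stop at 1.4. Three covers lie on hidden packing and give under 0.04 when pressed; one, unseen and different each run, turns with about 1 N on its pad and stays where left. The far edge cannot sink.
- cover_4_pad (a point): middle of the black round thumb pad (22 mm across, flat) on top of the rightmost (y = -114 mm) cover, 36 mm to the near side of its pivot pin; moves with the cover.
- cover_4_far (a point): middle of the far edge of the rightmost (y = -114 mm) cover, on its top face, 55 mm beyond its pivot pin; moves with the cover.
- felt_wheel: cream felt wheel, 60 mm across, 25 mm high, a bystander on the box's side shelf; origin at the centre of its underside.
- sample_tile_2: grey granite sample tile, 56 by 56 by 10 mm, a bystander on the box's side shelf; origin at the centre of its underside.
- wedge_1: beech wedge, 30 by 75 by 22 mm, a bystander on the table beyond the box; origin at the centre of its underside.
- wedge_2: beech wedge, 30 by 81 by 22 mm, a bystander at the back of the table; origin at the centre of its underside.
- whetstone: dark dressing stone, 48 by 150 by 24 mm, a bystander at the back left of the table; origin at the centre of its underside.

How it is judged:
By the outcome, as a careful person would: the job done as asked, in the order asked, and still so for the second after the job is handed in, with the robot touching nothing.
It also fails if it takes over 45 s, if anything falls off the work surface, if the arm or the gripper's body presses on something with over 40 N, if the wrist force passes 120 N, or if a joint passes its speed limit or range.

## Working session

There is one attempt and no reset: what is moved stays moved. The work goes in short steps, Python scripts to look and compute and a tool call to move; the robot and the scene stay as the last step left them, time stands still between calls to the robot, and variables do not carry over. Pictures are saved under pics/ and viewed, and the job is handed in when it is done.

Besides the shell and the picture viewer there is one more tool, called after "Call:" in YAML: its name, and indented under it one key for each argument. arm_command: Moves the arm, as the interface text tells. Its arguments: {"type":"object","properties":{"increments":{"type":"array","items":{"type":"array","items":{"type":"number"}}},"newtons":{"type":"number"}},"required":["increments"]}

```bash
mkdir -p pics; ls; python3 - <<'E'
from station import arm
import cv2
print(arm.get_state()); print(arm.nose_length)
for n in ["top","side","wrist"]:
    s=arm.snapshot(n); cv2.imwrite(f"pics/{n}0.png",s["color"][:,:,::-1]); print(n,s["intrinsics"],s["k1"],s["view"])
E
```

```text
pics
{'clock': 0.0, 'qpos': array([-1.33451128,  0.42672308,  0.07385292,  1.6066402 , -0.03411861,
        1.11076327, -0.06710128]), 'joint_velocities': array([ 0.00219043,  0.00089009, -0.00152114,  0.00109017,  0.00073818,
       -0.00011581, -0.00033254]), 'joint_efforts': array([ 6.36810073e-04, -9.49839377e+01,  3.76104757e+00, -4.63530135e+01,
        1.92833436e-02,  9.91914509e-03,  8.97114592e-05]), 'ee_pos': array([253.86855442, 625.01721392, 247.60193018]), 'tool_rot': array([ 1.91720164e-01,  9.81449424e-01, -6.31713916e-04, -8.34843325e-05]), 'force': array([0.087894  , 0.30611411, 0.32827044]), 'wrist_torque': array([ 0.00278762,  0.02543758, -0.07082365]), 'opening': 1.0024199037416892}
17.0
top [[474.26687667   0.         311.7699195 ]
 [  0.         474.26687667 198.55377281]
 [  0.           0.           1.        ]] -0.1126888024835165 [[-1.80340088e-01 -9.83596224e-01 -3.99016628e-03  1.70928259e+02]
 [-9.61279437e-01  1.77104849e-01 -2.11129618e-01  6.31758525e+02]
 [ 2.08372973e-01 -3.42394691e-02 -9.77449929e-01  9.44724661e+02]
 [ 0.00000000e+00  0.00000000e
[... 182 characters left out ...]
47928003 [[ 8.25067279e-01 -5.64965370e-01 -8.83837202e-03 -5.06846325e+02]
 [-2.09069866e-01 -2.90715907e-01 -9.33688413e-01  2.38364729e+02]
 [ 5.24932164e-01  7.72203595e-01 -3.57977417e-01  5.95454210e+02]
 [ 0.00000000e+00  0.00000000e+00  0.00000000e+00  1.00000000e+00]]
wrist [[341.98264277   0.         316.29984716]
 [  0.         341.98264277 193.76252082]
 [  0.           0.           1.        ]] 0.012924289055714565 [[ 3.76833907e-01  9.26280823e-01 -2.09915021e-04 -6.74322281e+02]
 [ 8.82088163e-01 -3.58786060e-01  3.05275343e-01 -3.88770127e+01]
 [ 2.82695382e-01 -1.15223264e-01 -9.52264102e-01  3.80266711e+02]
 [ 0.00000000e+00  0.00000000e+00  0.00000000e+00  1.00000000e+00]]
```

View pics/top0.png

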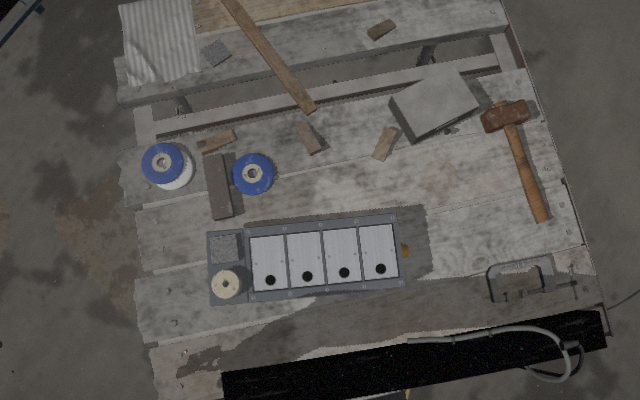

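View pics/side0.png

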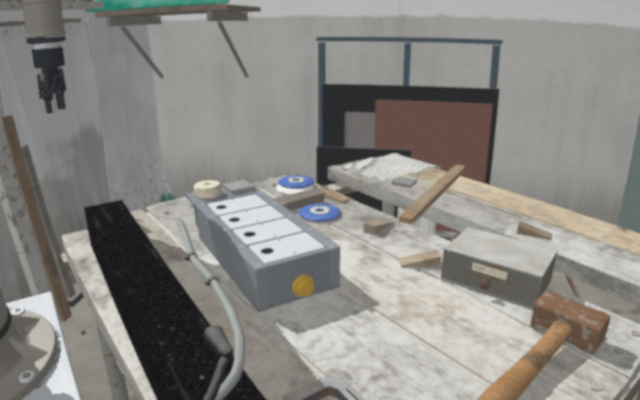

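The top view shows the box with its four covers, black pads at about (270,280), (307,276), (344,272) and (381,268), and the shelf with the felt wheel and tile on the left. Next I measure the pads in both views.

```bash
cat > h.py <<'E'
import numpy as np, cv2
from station import arm
from scipy.spatial.transform import Rotation as R
def ray(s,px):
    K=s["intrinsics"]; d=np.array([(px[0]-K[0,2])/K[0,0],(px[1]-K[1,2])/K[1,1]])
    u=cv2.undistortPoints(np.array([[px]],float),K,np.array([s["k1"],0,0,0.]))[0,0]
    V=s["view"]; Rm=V[:3,:3]; c=-Rm.T@V[:3,3]; v=Rm.T@np.array([u[0],u[1],1]); return c,v/np.linalg.norm(v)
def onplane(s,px,z):
    c,v=ray(s,px); return c+v*(z-c[2])/v[2]
def tri(rays):
    A=sum(np.eye(3)-np.outer(v,v) for c,v in rays); b=sum((np.eye(3)-np.outer(v,v))@c for c,v in rays); return np.linalg.solve(A,b)
def proj(s,p):
    V=s["view"]; return cv2.projectPoints(np.array([p],float),cv2.Rodrigues(V[:3,:3])[0],V[:3,3],s["intrinsics"],np.array([s["k1"],0,0,0.]))[0][0,0]
def blobs(s,box,thr,lo,hi):
    x0,y0,x1,y1=box; g=s["color"][y0:y1,x0:x1].max(2)
    n,l,st,c=cv2.connectedComponentsWithStats((g<thr).astype(np.uint8))
    return [(c[i]+[x0,y0],st[i,4]) for i in range(1,n) if lo<st[i,4]<hi]
E
python3 - <<'E'
from h import *
t=arm.snapshot("top"); s=arm.snapshot("side")
a=blobs(t,(245,250,405,300),45,30,200); b=blobs(s,(195,190,345,270),50,15,200)
print(a);print(b)
P=[onplane(t,q[0],78) for q in a]
print(np.round(P,1))
for p in P: print(proj(s,p))
for q in b: print(np.round(onplane(s,q[0],78),1))
E
```

```text
[(array([380.1884058, 268.1884058]), np.int32(69)), (array([343.94029851, 272.        ]), np.int32(67)), (array([307., 276.]), np.int32(69)), (array([270.        , 279.65217391]), np.int32(69))]
[]
[[480.5 -57.7  78. ]
 [486.6  17.2  78. ]
 [492.3  93.1  78. ]
 [498.5 169.   78. ]]
[267.0665323  249.58777858]
[249.70604709 233.08826204]
[234.35152963 218.69439747]
[221.27610143 206.13166074]
```

```bash
python3 - <<'E'
from h import *
for n,b in (("top",(200,205,440,310)),("side",(180,170,350,310))):
    im=cv2.imread(f"pics/{n}0.png")[b[1]:b[3],b[0]:b[2]]
    cv2.imwrite(f"pics/{n}0z.png",cv2.resize(im,None,fx=3.3,fy=3.3,interpolation=cv2.INTER_CUBIC))
E
```

```text
(no output)
```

Pads sit 75–76 mm apart (76 expected), and their projections match the side view. Box yaw is about -4.5°, with its origin near (525, 52). Now I turn the tool to line up with the box, close the fingers and go over pad 1.

Call:
arm_command:
  increments:
    - [0, 0, -0.153, 0, 0, 0, 0]
    - [0, 0, -0.153, 0, 0, 0, 0]
    - [0, 0, 0, -21.5, -33.5, 0, 0]
    - [0, 0, 0, -21.5, -33.5, 0, 0]
    - [0, 0, 0, -21.5, -33.5, 0, 0]
    - [0, 0, 0, -21.5, -33.5, 0, 0]
    - [0, 0, 0, -21.5, -33.5, 0, 0]
    - [0, 0, 0, -21.5, -33.5, 10, 0]
    - [0, 0, 0, -21.5, -33.5, 10, 0]
    - [0, 0, 0, -21.5, -33.5, 10, 0]
    - [0, 0, 0, -21.5, -33.5, 10, 0]
    - [0, 0, 0, -21.5, -33.5, 10, 0]
    - [0, 0, 0, -21.5, -33.5, 10, 0]
    - [0, 0, 0, -21.5, -33.5, 10, 0]
    - [0, 0, 0, 0, 0, 10, 0]
    - [0, 0, 0, 0, 0, 0, 0]
  newtons: 30

```text
clock: 2.25
ee_pos: [478.6, 204.3, 167.7]
tool_rot: [0.04, 0.999, -0.0, -0.001]
force: [-0.3, -0.0, 0.2]
opening: 0.004
```

```bash
cat > st.py <<'E'
from h import *
import sys
P=np.array([[498.5,169],[492.3,93.1],[486.6,17.2],[480.5,-57.7]])
s=arm.get_state(); Rm=R.from_quat(s["tool_rot"]).as_matrix()
print("t",s["clock"],"pos",np.round(s["ee_pos"],1),"F",np.round(s["force"],2),"open",round(s["opening"],3)); print("axes",np.round(Rm,3).tolist())
for i,p in enumerate(P): print(i+1,"tool-frame delta to pad (tip 78):",np.round(Rm.T@(np.r_[p,78+17]-s["ee_pos"]),1))
E
python3 st.py
```

```text
t 2.25 pos [478.6 204.3 167.7] F [-0.28 -0.02  0.22] open 0.004
axes [[-0.997, 0.08, -0.001], [0.08, 0.997, -0.0], [0.001, -0.001, -1.0]]
1 tool-frame delta to pad (tip 78): [-22.7 -33.5  72.7]
2 tool-frame delta to pad (tip 78): [ -22.6 -109.7   72.8]
3 tool-frame delta to pad (tip 78): [ -23.  -185.8   72.8]
4 tool-frame delta to pad (tip 78): [ -22.9 -260.9   72.8]
```

Call:
arm_command:
  increments:
    - [0, 0, 0, -11.3, -16.7, 10, 0]
    - [0, 0, 0, -11.3, -16.7, 15, 0]
    - [0, 0, 0, 0, 0, 20, 0]
    - [0, 0, 0, 0, 0, 18, 0]
    - [0, 0, 0, 0, 0, 0, 0]
    - [0, 0, 0, 0, 0, 0, 0]

```text
clock: 3.0
ee_pos: [499.1, 169.8, 106.1]
tool_rot: [0.039, 0.999, 0.0, 0.0]
force: [0.1, -0.4, 1.3]
opening: -0.001
```

```bash
python3 st.py; python3 - <<'E'
from h import *
for n,b in (("top",(200,205,440,310)),("side",(180,130,350,280))):
    im=arm.snapshot(n)["color"][:,:,::-1][b[1]:b[3],b[0]:b[2]]
    cv2.imwrite(f"pics/{n}1z.png",cv2.resize(im,None,fx=3.3,fy=3.3,interpolation=cv2.INTER_CUBIC))
E
```

```text
t 3.0 pos [499.1 169.8 106.1] F [ 0.06 -0.38  1.32] open -0.001
axes [[-0.997, 0.079, 0.001], [0.079, 0.997, 0.0], [-0.0, 0.0, -1.0]]
1 tool-frame delta to pad (tip 78): [ 0.6 -0.8 11.1]
2 tool-frame delta to pad (tip 78): [  0.8 -77.   11. ]
3 tool-frame delta to pad (tip 78): [   0.5 -153.1   11. ]
4 tool-frame delta to pad (tip 78): [   0.6 -228.2   11. ]
```

View pics/side1z.png

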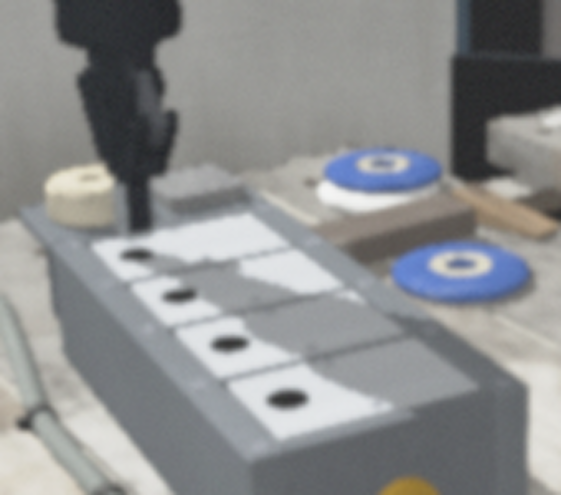

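View pics/top1z.png

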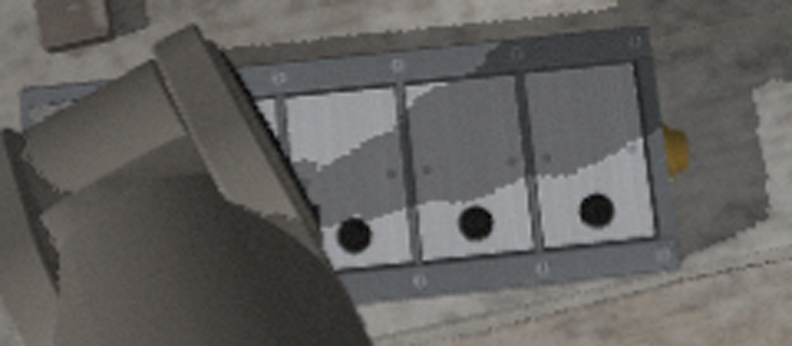

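The fingertip hangs directly over pad 1 (zoomed side view: tip at (137,228), pad at (137,255)). I press gently.

Call:
arm_command:
  increments:
    - [0, 0, 0, 0, 0, 5, 0]
    - [0, 0, 0, 0, 0, 3, 0]
    - [0, 0, 0, 0, 0, 2, 0]
    - [0, 0, 0, 0, 0, 1, 0]
    - [0, 0, 0, 0, 0, 1, 0]
    - [0, 0, 0, 0, 0, 0, 0]

```text
clock: 3.85
ee_pos: [498.9, 169.0, 94.6]
tool_rot: [0.04, 0.999, 0.0, -0.0]
force: [-11.4, -3.4, 33.0]
opening: -0.0
```

Cover 1 is rigid, with 33 N at pad height, so it is bedded. On to pad 2, more gently.

Call:
arm_command:
  increments:
    - [0, 0, 0, 0, 0, -5, 0]
    - [0, 0, 0, 0, 0, -10, 0]
    - [0, 0, 0, 0, -38, 0, 0]
    - [0, 0, 0, 0, -38, 0, 0]
    - [0, 0, 0, 0, 0, 7, 0]
    - [0, 0, 0, 0, 0, 6, 0]
    - [0, 0, 0, 0, 0, 1, 0]
    - [0, 0, 0, 0, 0, 0.5, 0]
    - [0, 0, 0, 0, 0, 0, 0]

```text
clock: 4.97
ee_pos: [493.1, 93.8, 94.6]
tool_rot: [0.039, 0.999, 0.0, 0.0]
force: [-7.9, -5.1, 26.8]
opening: 0.006
```

```bash
python3 st.py
```

```text
t 4.975 pos [493.1  93.8  94.6] F [-7.85 -5.08 26.78] open 0.006
axes [[-0.997, 0.079, 0.0], [0.079, 0.997, 0.0], [-0.0, 0.0, -1.0]]
1 tool-frame delta to pad (tip 78): [ 0.6 75.4 -0.4]
2 tool-frame delta to pad (tip 78): [ 0.8 -0.7 -0.4]
3 tool-frame delta to pad (tip 78): [  0.5 -76.9  -0.4]
4 tool-frame delta to pad (tip 78): [   0.6 -152.    -0.4]
```

Cover 2 also holds (27 N). On to pad 3.

Call:
arm_command:
  increments:
    - [0, 0, 0, 0, 0, -5, 0]
    - [0, 0, 0, 0, 0, -10, 0]
    - [0, 0, 0, 0, -38, 0, 0]
    - [0, 0, 0, 0, -38, 0, 0]
    - [0, 0, 0, 0, 0, 7, 0]
    - [0, 0, 0, 0, 0, 6, 0]
    - [0, 0, 0, 0, 0, 1, 0]
    - [0, 0, 0, 0, 0, 0.5, 0]
    - [0, 0, 0, 0, 0, 0, 0]

```text
clock: 6.1
ee_pos: [486.9, 18.4, 94.7]
tool_rot: [0.039, 0.999, 0.0, -0.0]
force: [-5.1, -1.3, 14.0]
opening: 0.004
```

```bash
python3 st.py
```

```text
t 6.1 pos [486.9  18.4  94.7] F [-5.12 -1.34 14.02] open 0.004
axes [[-0.997, 0.078, -0.0], [0.078, 0.997, 0.0], [0.0, 0.0, -1.0]]
1 tool-frame delta to pad (tip 78): [  0.2 151.   -0.3]
2 tool-frame delta to pad (tip 78): [ 0.5 74.8 -0.3]
3 tool-frame delta to pad (tip 78): [ 0.2 -1.3 -0.3]
4 tool-frame delta to pad (tip 78): [  0.4 -76.4  -0.3]
```

Cover 3 holds 14 N, where the hatch would give at about 1 N. On to pad 4, a little deeper.

Call:
arm_command:
  increments:
    - [0, 0, 0, 0, 0, -5, 0]
    - [0, 0, 0, 0, 0, -10, 0]
    - [0, 0, 0, 0, -38, 0, 0]
    - [0, 0, 0, 0, -38, 0, 0]
    - [0, 0, 0, 0, 0, 7, 0]
    - [0, 0, 0, 0, 0, 6, 0]
    - [0, 0, 0, 0, 0, 1, 0]
    - [0, 0, 0, 0, 0, 0.5, 0]
    - [0, 0, 0, 0, 0, 0, 0]

```text
clock: 7.22
ee_pos: [480.9, -57.9, 94.9]
tool_rot: [0.04, 0.999, -0.0, 0.0]
force: [-0.0, 0.4, -0.5]
opening: -0.004
```

```bash
python3 st.py
```

```text
t 7.225 pos [480.9 -57.9  94.9] F [-0.04  0.36 -0.47] open -0.004
axes [[-0.997, 0.079, 0.0], [0.079, 0.997, -0.0], [-0.0, -0.0, -1.0]]
1 tool-frame delta to pad (tip 78): [ 4.000e-01  2.276e+02 -1.000e-01]
2 tool-frame delta to pad (tip 78): [ 6.000e-01  1.515e+02 -1.000e-01]
3 tool-frame delta to pad (tip 78): [ 0.3 75.3 -0.1]
4 tool-frame delta to pad (tip 78): [ 0.5  0.2 -0.1]
```

Call:
arm_command:
  increments:
    - [0, 0, 0, 0, 0, 1, 0]
    - [0, 0, 0, 0, 0, 1, 0]
    - [0, 0, 0, 0, 0, 1, 0]
    - [0, 0, 0, 0, 0, 1, 0]
    - [0, 0, 0, 0, 0, 0, 0]

```text
clock: 7.85
ee_pos: [480.8, -58.4, 90.7]
tool_rot: [0.04, 0.999, -0.0, -0.0]
force: [-0.4, -0.3, 0.7]
opening: -0.004
```

Tip is 4 mm below pad height with under 1 N, so cover 4 is the hatch. I press it deeper to raise the far edge.

Call:
arm_command:
  increments:
    - [0, 0, 0, 0, 0, 2, 0]
    - [0, 0, 0, 0, 0, 2, 0]
    - [0, 0, 0, 0, 0, 2, 0]
    - [0, 0, 0, 0, 0, 2, 0]
    - [0, 0, 0, 0, 0, 2, 0]
    - [0, 0, 0, 0, 0, 2, 0]
    - [0, 0, 0, 0, 0, 2, 0]
    - [0, 0, 0, 0, 0, 0, 0]

```text
clock: 8.85
ee_pos: [480.5, -58.3, 76.6]
tool_rot: [0.04, 0.999, -0.0, -0.0]
force: [-0.3, -0.3, -0.0]
opening: -0.002
```

```bash
python3 - <<'E'
from h import *
print(arm.get_state()["force"],arm.get_state()["ee_pos"])
for n,b in (("side",(180,130,350,310)),):
    im=arm.snapshot(n)["color"][:,:,::-1][b[1]:b[3],b[0]:b[2]]
    cv2.imwrite(f"pics/{n}2z.png",cv2.resize(im,None,fx=3.3,fy=3.3,interpolation=cv2.INTER_CUBIC))
E
```

```text
[-0.27318148 -0.27034898 -0.01871326] [480.54137725 -58.33212209  76.58689682]
```

View pics/side2z.png

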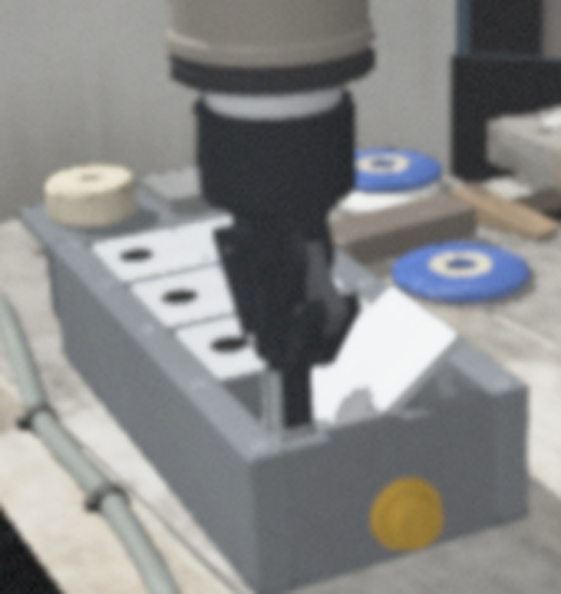

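Cover 4 is now tilted about 0.65 rad, with its far edge raised (zoomed side view, around (395,295)–(455,340)). I lift straight out and go round beyond the far edge.

Call:
arm_command:
  increments:
    - [0, 0, 0, 0, 0, -10, 0]
    - [0, 0, 0, 0, 0, -25, 0]
    - [0, 0, 0, 0, 0, -30, 0]
    - [0, 0, 0, 0, 0, -30, 0]
    - [0, 0, 0, -30, 0, 0, 0]
    - [0, 0, 0, -40, 0, 0, 0]
    - [0, 0, 0, -35, 0, 0, 0]
    - [0, 0, 0, -20, 0, 0, 0]
    - [0, 0, 0, 0, 0, 15, 0]
    - [0, 0, 0, 0, 0, 20, 0]
    - [0, 0, 0, 0, 0, 24, 0]
    - [0, 0, 0, 0, 0, 0, 0]
    - [0, 0, 0, 0, 0, 0, 0]

```text
clock: 10.52
ee_pos: [605.3, -68.4, 113.6]
tool_rot: [0.04, 0.999, -0.0, 0.0]
force: [1.1, 0.4, -0.1]
opening: 0.001
```

```bash
python3 - <<'E'
from h import *
s=arm.get_state();print(s["force"],s["ee_pos"])
d=s["ee_pos"][:2]-[525.4,52.5]; print("box",d@[.997,-.079],d@[.079,.997])
for n,b in (("side",(180,130,350,310)),):
    im=arm.snapshot(n)["color"][:,:,::-1][b[1]:b[3],b[0]:b[2]]
    cv2.imwrite(f"pics/{n}3z.png",cv2.resize(im,None,fx=3.3,fy=3.3,interpolation=cv2.INTER_CUBIC))
E
```

```text
[ 1.09388195  0.41254001 -0.07068734] [605.26264017 -68.39664102 113.55118518]
box 89.17388688792161 -114.22480252335207
```

View pics/side3z.png

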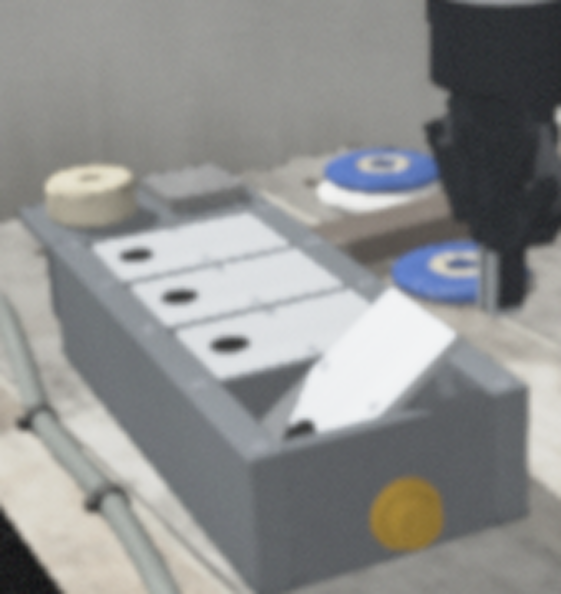

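The cover stayed tilted, and the finger stands beyond the far edge with its tip at z≈96. Pushing towards the robot now.

Call:
arm_command:
  increments:
    - [0, 0, 0, 10, 0, 1, 0]
    - [0, 0, 0, 10, 0, 0, 0]
    - [0, 0, 0, 5, 0, 0, 0]
    - [0, 0, 0, 5, 0, 0, 0]
    - [0, 0, 0, 5, 0, -1, 0]
    - [0, 0, 0, 5, 0, -2, 0]
    - [0, 0, 0, 5, 0, -2, 0]
    - [0, 0, 0, 5, 0, -2, 0]
    - [0, 0, 0, 0, 0, 0, 0]

```text
clock: 11.7
ee_pos: [555.4, -64.3, 119.0]
tool_rot: [0.04, 0.999, 0.0, 0.0]
force: [2.2, -0.8, 0.5]
opening: -0.003
```

```bash
cat >look.py <<'E'
from h import *
import sys
s=arm.get_state();print(s["clock"],s["force"],s["ee_pos"])
d=s["ee_pos"][:2]-[525.4,52.5]; print("box",d@[.997,-.079],d@[.079,.997])
b=(180,130,350,310)
im=arm.snapshot("side")["color"][:,:,::-1][b[1]:b[3],b[0]:b[2]]
cv2.imwrite(f"pics/side{sys.argv[1]}z.png",cv2.resize(im,None,fx=3.3,fy=3.3,interpolation=cv2.INTER_CUBIC))
E
python3 look.py 4
```

```text
11.7 [ 2.21487276 -0.79718286  0.50398906] [555.38721289 -64.30549502 119.04261484]
box 39.12488536239079 -114.0860887121479
```

View pics/side4z.png

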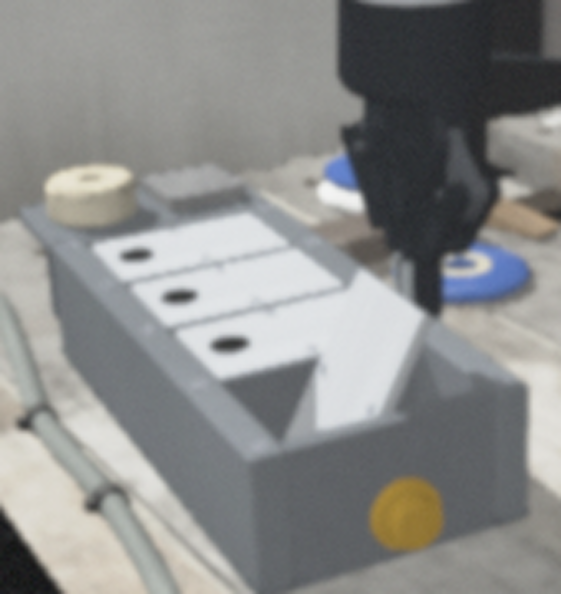

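The cover is following, now at about 1 rad, with 2 N. Continuing to the stop.

Call:
arm_command:
  increments:
    - [0, 0, 0, 4, 0, -2, 0]
    - [0, 0, 0, 4, 0, -1, 0]
    - [0, 0, 0, 3, 0, 0, 0]
    - [0, 0, 0, 2, 0, 0, 0]
    - [0, 0, 0, 0, 0, 0, 0]

```text
clock: 12.38
ee_pos: [542.3, -63.3, 121.7]
tool_rot: [0.04, 0.999, 0.0, -0.0]
force: [-0.3, 1.2, 0.0]
opening: -0.001
```

```bash
python3 look.py 5
```

```text
12.375 [-0.31501654  1.15197877  0.02550048] [542.27600838 -63.25004793 121.72785035]
box 25.969634137474145 -114.06959312879685
```

View pics/side5z.png

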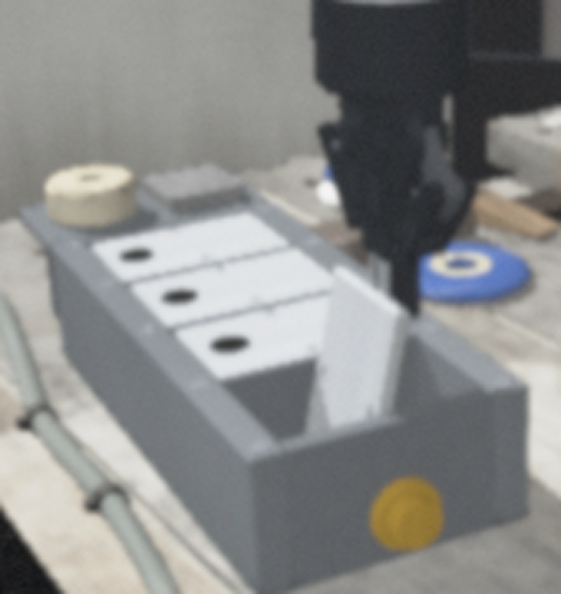

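Call:
arm_command:
  increments:
    - [0, 0, 0, 2, 0, 0, 0]
    - [0, 0, 0, 1, 0, 0, 0]
    - [0, 0, 0, 1, 0, 0, 0]
    - [0, 0, 0, 0, 0, 0, 0]

```text
clock: 12.92
ee_pos: [538.9, -63.0, 121.9]
tool_rot: [0.04, 0.999, -0.0, 0.0]
force: [3.5, -1.3, -0.2]
opening: -0.002
```

Call:
arm_command:
  increments:
    - [0, 0, 0, 1, 0, 0, 0]
    - [0, 0, 0, 0, 0, 0, 0]

```text
clock: 13.18
ee_pos: [538.7, -62.9, 122.1]
tool_rot: [0.04, 0.999, -0.0, 0.001]
force: [9.8, -1.2, -3.8]
opening: -0.001
```

Call:
arm_command:
  increments:
    - [0, 0, 0, 0.6, 0, 0, 0]
    - [0, 0, 0, 0, 0, 0, 0]

```text
clock: 13.42
ee_pos: [538.6, -62.9, 122.2]
tool_rot: [0.04, 0.999, -0.0, 0.002]
force: [12.9, -1.6, -6.8]
opening: -0.001
```

The cover is firmly on its stop: force rose from 3.5 to 13 N with no further motion. I back away and lift clear.

Call:
arm_command:
  increments:
    - [0, 0, 0, -2, 0, 0, 0]
    - [0, 0, 0, -10, 0, 0, 0]
    - [0, 0, 0, -20, 0, 0, 0]
    - [0, 0, 0, -30, 0, 0, 0]
    - [0, 0, 0, -20, 0, -20, 0]
    - [0, 0, 0, 0, 0, -40, 0]
    - [0, 0, 0, 0, 0, -50, 0]
    - [0, 0, 0, 0, 0, -40, 0]
    - [0, 0, 0, 0, -50, 0, 0]
    - [0, 0, 0, 0, -50, 0, 0]
    - [0, 0, 0, 0, -50, 0, 0]
    - [0, 0, 0, 0, 0, 0, 0]
    - [0, 0, 0, 0, 0, 0, 0]

```text
clock: 15.05
ee_pos: [606.9, -218.4, 271.5]
tool_rot: [0.04, 0.999, 0.0, -0.0]
force: [0.1, 0.8, 0.4]
opening: 0.001
```

```bash
python3 look.py 6; python3 - <<'E'
from h import *
t=arm.snapshot("top"); cv2.imwrite("pics/top6.png",t["color"][:,:,::-1])
s=arm.snapshot("side")
o=np.array([525.4,52.5,0]);X=np.array([.997,-.079,0]);Y=np.array([.079,.997,0]);Z=np.array([0,0,1.])
for th in (1.2,1.3,1.4):
  c,si=np.cos(th),np.sin(th)
  for y in (-79,-149):
    p=o+X*(55*c-4*si)+Y*y+Z*(74+55*si+4*c)
    print(th,y,((proj(s,p)-[180,130])*3.3).round(0),proj(t,p).round(1))
E
```

```text
15.05 [0.08399822 0.78055352 0.37057227] [ 606.94521521 -218.39620532  271.48028645]
box 102.70137978244637 -263.64144469906194
1.2 -79 [347. 263.] [363.  241.9]
1.2 -149 [411. 309.] [398.  238.2]
1.3 -79 [337. 262.] [363.4 244.5]
1.3 -149 [401. 309.] [398.4 240.8]
1.4 -79 [328. 263.] [363.7 247.2]
1.4 -149 [391. 309.] [398.9 243.5]
```

View pics/side6z.png

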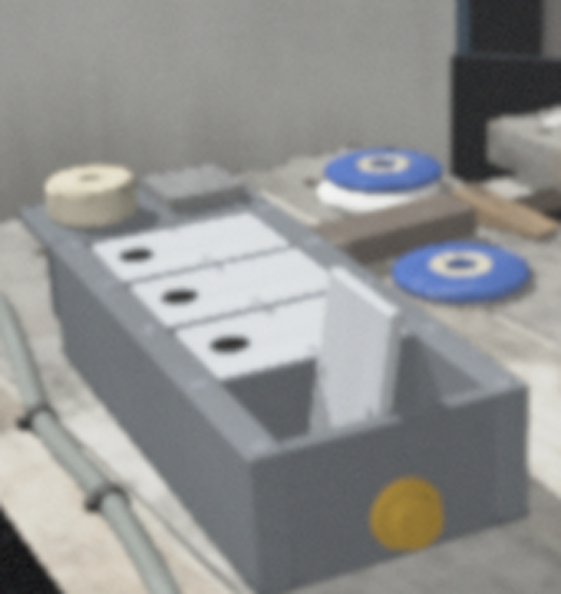

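View pics/top6.png

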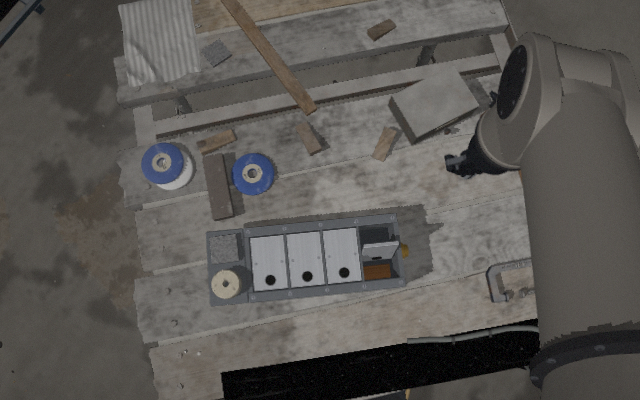

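```bash
python3 - <<'E'
from h import *
o=np.array([525.4,52.5,0]);X=np.array([.997,-.079,0]);Y=np.array([.079,.997,0]);Z=np.array([0,0,1.])
for n,b in (("side",(250,190,330,270)),("top",(350,225,410,285))):
  s=arm.snapshot(n); f=7 if n=="side" else 9
  im=cv2.resize(s["color"][:,:,::-1][b[1]:b[3],b[0]:b[2]],None,fx=f,fy=f,interpolation=cv2.INTER_CUBIC)
  q=lambda x,y,z: tuple(int(v) for v in ((proj(s,o+X*x+Y*y+Z*z)-b[:2]+.5)*f))
  for th,col in ((1.2,(0,0,255)),(1.3,(0,200,255)),(1.4,(0,255,0))):
    c,si=np.cos(th),np.sin(th)
    for zz in (4,-4):
      for y in (-79,-149): cv2.circle(im,q(55*c-zz*si,y,74+55*si+zz*c),3,col,-1)
  for p in ((57.5,-149,78),(-57.5,-149,78),(77.5,-162,78),(-57.5,-79,78),(57.5,-79,78)): cv2.circle(im,q(*p),3,(255,0,0),-1)
  cv2.imwrite(f"pics/{n}7.png",im)
E
```

```text
(no output)
```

View pics/side7.png

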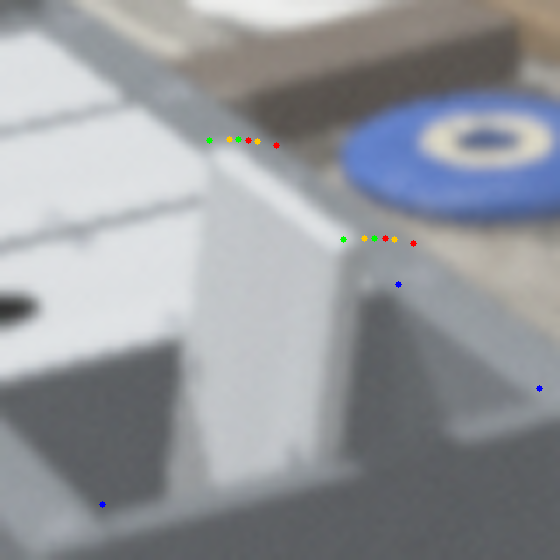

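View pics/top7.png

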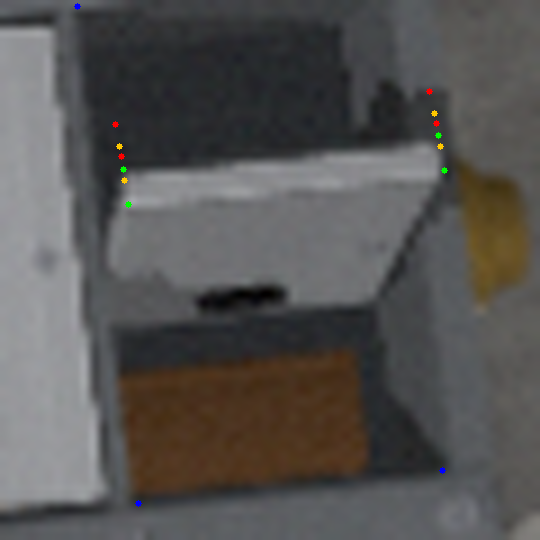

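In both views the standing edge matches the 1.4 rad prediction, not 1.3. The loose things look unmoved, and the hand is well clear. I'm handing in.

```bash
python3 -c "
from station import arm
print(arm.close_job())"
```

```text
the job is handed in; nothing more can be done
None
```

The hatch is cover 4 (the rightmost); it now stands open against its stop, and I have handed the job in.

- **Finding the hatch:** I pressed the pads in order from the left. Covers 1 to 3 held with 33, 27 and 14 N at the fingertips. Cover 4 gave with under 1 N.
- **Opening it:** I pressed pad 4 down to raise the far edge to about 0.65 rad. Then I pushed that edge towards the robot with the closed fingertips. It stopped moving while the force rose to 13 N, which is where I took it to be on its stop.
- **Last checks:** After I backed the hand away, the cover's standing edge matched the 1.4 rad prediction in both the side and top pictures. The loose things I could see looked unmoved by eye, though I did not measure them. The hand was well clear with no contact force, and the clock read about 15 s of the 45 s allowed. No final check failed or disagreed with another.

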